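# Refill the condiment rack in order of height

### The arm

A 7-joint arm with a two-finger parallel gripper is mounted at the origin on a cart in front of the work surface, level with it; the furniture and walls round the work are solid. World frame = base frame: x ahead of the robot, y to its left, z up, the work surface at z = 0. Lengths are in m, angles in degrees, forces in N, time in s.
With the tool pointing down it reaches from about 0.425 to 0.875 m from the base axis. Payload 4.7 kg.
Tool frame: the origin (TCP) lies on the centre line of the jaws, within the pads' length; the fingertips stand 14 mm ahead of it and the grasp point (between the pads) lies 5 mm behind it; z points along the fingers, y is the line along which they close (so a half turn about z gives the same grasp; the last joint's range is limited). The gripper opens to 87 mm and grips with 3 to 60 N. Pads are 19 mm wide; open, the fingers measure 117 mm over their backs; the gripper's body (75 mm by 190 mm) begins 51 mm behind the grasp point.
Start: joints at [66.125, 18.392, -4.016, 83.108, 1.295, 78.541, -3.26], TCP at [0.271, -0.591, 0.237] pointing down, gripper open.
Joint ranges: [-163.93, 163.93], [-17.29, 119.83], [-79.2, 71.16], [3.27, 140.29], [-89.18, 269.18], [5.43, 117.66], [-154.24, 154.24]. Speed limits (degrees/s): [147.25, 147.25, 180, 180, 180, 180, 180].

### API

Orientations are given as [roll, pitch, yaw] about the fixed x, y, z axes, in that order (R = Rz(yaw) Ry(pitch) Rx(roll)).
In Python, from cell import env gives the robot as it stands.
- The arm moves only by the tool jog_arm, never from a script. Its argument "motion" is a list that holds one entry, the list of rows, each a list of 7 numbers: the shift along the tool's x, y, z in units of 0.1 m (1.0 is 0.1 m), then the turn, a rotation vector about the tool's x, y, z in units of 180 degrees (1.0 is 180 degrees), then the closure, from 0 (fully open) to 1 (shut). A call has 1 to 5 rows; each row is the pose to reach, as a shift and turn from the pose commanded when the call began, along the tool's axes at that moment, turning the shorter way round; what a row does not reach only later rows make up. A row lasts 1/10 s, in which the tool goes at most 50 mm and 8.59 degrees, less where a joint would pass 70% of its speed; a pose out of reach is approached as far as the arm can. A call with a number of a shift or a turn outside -1 to 1 is refused whole. A call with a gripper value outside its range is refused whole. The fingers move at their own pace and stop on an object; "grip_force" is the grip in N (left out, the last holds). Time passes only in rows, so rows that repeat a pose let the fingers close. It gives the time, the measured TCP pose, the force, the opening and the grip force at its end, in the units of the state.
- env.get_obs(): the state, without advancing time (a new reading comes with each control period).
- env.read_camera(name): name is "scene" or "top" or "wrist"; returns (picture, depth): 384x512x3 uint8, red, green, blue; 384x512 float32, m along the optical axis (not along the pixel's ray), 0 where there is no reading.
- env.camera_info(name): a dict with "camera_matrix" (3x3 intrinsics, pixels), "origin" and "orientation" of the camera in the world; the wrist camera has in their place "mount" (4x4, takes a point from camera to tool coordinates, whose origin is the TCP and whose axes are the flange's). Camera axes: x right, y down, z forward; pixel columns grow to the right and rows downward; lengths in m; the calibration is good to about 2 mm. A picture is of the moment at which its call begins: read the wrist's pose just before it. camera_info takes no time and is no camera call.
- env.sign_off(): hands the job in; it is judged then, once.
The state is a dict: "time_s": time; "qpos": joint angles; "joint_velocities": joint speeds; "effort": joint torques, N m; "tool_pos": TCP position; "tool_rot": TCP orientation; "force": force on the tool from outside, world axes, zero at the start; "wrist_torque": the same for the moment, N m; "grip_width": finger opening in m; "grasp_force": force on a finger pad.
Only numpy, scipy, OpenCV 4.12 (cv2) and the standard library are available. Lean on these libraries where they do the work, as an engineer would, in place of code of your own. Each camera call takes 0.05 s, during which the arm holds its last target. There are 200 camera calls.

### The job

Put the salt shaker, the spice jar, the pepper mill and the olive oil bottle back into the wooden rack, one to each hole and standing on its base board, stepping up in height from the shortest at the end nearer the kettle, so that nothing tall is in the way when the kettle is lifted off. Keep them upright throughout, and leave the glass tumbler where it stands.

Things in the scene. Friction and masses are not known exactly. Their poses are not given: they have to be found in the camera images.
- salt_shaker: salt shaker, loose: clear glass with a grey domed cap, the shortest of the set: 90 mm tall, 44 mm across up to 66 mm above its foot, cap 34 mm across. Its origin is the centre of its underside, z up its axis.
- spice_jar: spice jar, loose: glass with a label and a green screw lid: 106 mm tall, round, 45 mm across all the way up. Its origin is the centre of its underside, z up its axis.
- pepper_mill: pepper mill, loose: turned brown wood with a steel knob on top: 170 mm tall; body 58 mm across up to 122 mm above its foot, head 50 mm across from 123 to 159 mm (head does not turn). Its origin is the centre of its underside, z up its axis.
- olive_oil: olive oil bottle, loose, about 0.3 kg: square glass, green label, gold cap; 268 mm tall. Up to 190 mm 58 x 58 mm with bevelled corners (75 mm diagonal), flats facing its own x and y; then tapers to a round cap 32 mm across (252 to 266 mm). Enters a hole only with its flats nearly parallel to it; held by the cap it swings if jerked. Its origin is the centre of its underside, z up its axis.
- rack: fixed oak rack, 104 x 352 mm, brass corner posts. Origin: centre of its underside; its own y axis runs along the row (yaw within 0.22 rad of world y). Base board: top at z 18 mm; upper board z 38 to 48 mm (post caps to 51) with four square through holes, 74 x 74 mm, centred at x 0 and y -123, -41, +41, +123 mm. Things stand in the holes on the base board.
- kettle: red electric kettle with a black handle on its black round base, 215 mm tall, fixed; it stands behind the rack, beyond either its left or its right end (a marble canister stands behind the other). Origin: centre of its underside, handle included.
- tumbler: glass tumbler, empty, loose, 81 mm across and 93 mm tall, among the set; must stay where it is. Its origin is the centre of its underside, z up its axis.
There are look-alikes about, which are no part of the job. Of the things shaped like the pepper_mill, the brown one is meant.

How it is judged:
By the outcome, as a careful person would: the job done as asked, in the order asked, and still so for the second after the job is handed in, with the robot touching nothing.
It also fails if it takes over 122 s, if anything falls off the work surface, if the arm or the gripper's body presses on something with over 40 N, if the wrist force passes 120 N, or if a joint passes its speed limit or range.

## Working session

There is one attempt and no reset: what is moved stays moved. The work goes in short steps, Python scripts to look and compute and a tool call to move; the robot and the scene stay as the last step left them, time stands still between calls to the robot, and variables do not carry over. Pictures are saved under pics/ and viewed, at most 14 in all, crops included, and the job is handed in when it is done.

Besides the shell and the picture viewer there is one more tool, called after "Request:" as name([rows], argument=value, ...), one row to a line, values as JSON. jog_arm: Moves the arm, as the interface text tells. Shifts and turns lie within -1 to 1; 1 stands for 0.1 m of shift or 180 degrees of turn. Its arguments: {"type":"object","properties":{"motion":{"type":"array","items":{"type":"array","items":{"type":"array","items":{"type":"number"}}}},"grip_force":{"type":"number"}},"required":["motion"]}

```bash
ls; mkdir -p pics; python3 - <<'E'
from cell import env
import cv2,numpy as np
o=env.get_obs();print({k:np.round(v,3) for k,v in o.items()})
for n in("scene","top"):
    im,d=env.read_camera(n);cv2.imwrite(f"pics/{n}0.png",im[...,::-1]);np.savez(f"{n}0.npz",im=im,d=d)
for n in("scene","top","wrist"):print(n,env.camera_info(n))
E
```

```text
pics
{'time_s': np.float64(0.0), 'qpos': array([66.125, 18.439, -4.015, 83.172,  1.294, 78.541, -3.26 ]), 'joint_velocities': array([-0.039,  0.013,  0.104,  0.117, -0.041,  0.059, -0.033]), 'effort': array([-1.0000e-03, -4.9129e+01, -4.0400e-01, -3.1253e+01, -6.4000e-02,
        4.4000e-02,  0.0000e+00]), 'tool_pos': array([ 0.271, -0.59 ,  0.235]), 'tool_rot': array([-1.79893e+02,  5.00000e-03,  2.46840e+01]), 'force': array([ 0.882,  0.   , -0.601]), 'wrist_torque': array([ 0.045,  0.02 , -0.017]), 'grasp_force': np.float64(0.0), 'grip_width': np.float64(0.087)}
scene {'camera_matrix': array([[410.0389038,   0.       , 252.8965838],
       [  0.       , 410.0389038, 195.1519117],
       [  0.       ,   0.       ,   1.       ]]), 'origin': array([-0.34570617,  0.75022624,  1.15307505]), 'orientation': array([-131.38044322,   -0.15607402, -136.00784387])}
top {'camera_matrix': array([[378.28063933,   0.        , 256.15084522],
       [  0.        , 378.28063933, 188.95968721],
       [  0.        ,   0.        ,   1.        ]]), 'origin': array([0.05389577, 0.00161448, 1.37729437]), 'orientation': array([-159.40845369,   -0.60291697, -105.53668536])}
wrist {'camera_matrix': array([[330.55496287,   0.        , 257.97232085],
       [  0.        , 330.55496287, 187.46152847],
       [  0.        ,   0.        ,   1.        ]]), 'mount': array([[ 9.60135211e-05, -9.63204466e-01, -2.68769692e-01,
         7.27680035e-02],
       [ 9.99999577e-01, -1.53452857e-04,  9.07170579e-04,
        -1.31093681e-03],
       [-9.15034230e-04, -2.68769666e-01,  9.63204044e-01,
        -1.47556979e-01],
       [ 0.00000000e+00,  0.00000000e+00,  0.00000000e+00,
         1.00000000e+00]])}
```

View pics/scene0.png

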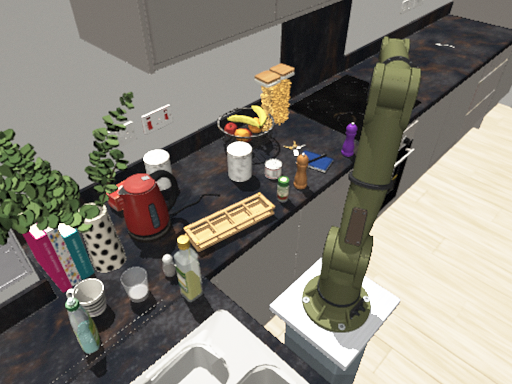

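View pics/top0.png

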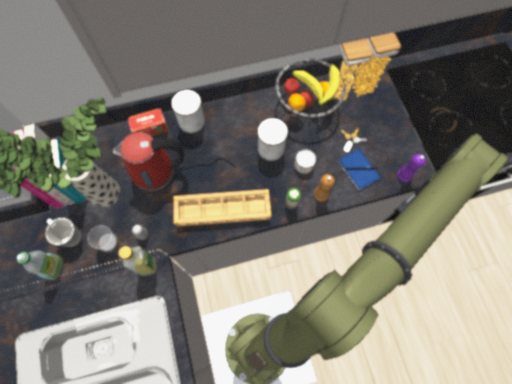

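```bash
cat > h.py <<'E'
import cv2,numpy as np
from scipy.spatial.transform import Rotation as R
from cell import env
def cam(n,o=None):
    i=env.camera_info(n);K=np.array(i["camera_matrix"])
    if "mount" in i:
        T=np.eye(4);T[:3,:3]=R.from_euler("xyz",o["tool_rot"],degrees=True).as_matrix();T[:3,3]=o["tool_pos"]
        T=T@i["mount"];return K,T[:3,:3],T[:3,3]
    return K,R.from_euler("xyz",i["orientation"],degrees=True).as_matrix(),np.array(i["origin"])
def rays(c,uv):
    K,Rm,t=c;uv=np.atleast_2d(uv).astype(float)
    return (np.c_[uv,np.ones(len(uv))]@np.linalg.inv(K).T)@Rm.T
def onz(c,uv,z):
    d=rays(c,uv);return c[2]+d*((z-c[2][2])/d[:,2])[:,None]
def cloud(c,D):
    v,u=np.mgrid[:D.shape[0],:D.shape[1]]
    P=c[2]+rays(c,np.c_[u.ravel(),v.ravel()])*D.ravel()[:,None];return P.reshape(*D.shape,3)
def proj(c,P):
    K,Rm,t=c;q=(np.atleast_2d(P)-t)@Rm@K.T;return q[:,:2]/q[:,2:]
E
python3 - <<'E'
from h import *
pc={}
for n in("scene","top"):
    z=np.load(n+"0.npz");pc[n]=cloud(cam(n),z["d"])
for n,pts in {"top":dict(oilcap=(126,252),salt=(140,229),tumbler=(102,237),jar=(293,193),mill=(326,180),rackTL=(175,196),rackTR=(268,192),rackBR=(270,220),rackBL=(176,224),kettle=(145,140),purple=(417,160),counter=(220,238)),
 "scene":dict(oilcap=(183,240),salt=(168,258),tumbler=(135,275),jar=(283,182),mill=(302,157),kettle=(140,183))}.items():
    for k,(u,v) in pts.items():print(n,k,np.round(pc[n][v,u],3))
a=cv2.imread("pics/scene0.png");b=cv2.imread("pics/top0.png")
f=lambda i,x,y:cv2.resize(i[y:y+90,x:x+120],(400,300),interpolation=3)
cv2.imwrite("pics/c1.png",np.vstack([np.hstack([f(a,110,225),f(a,240,130)]),np.hstack([f(b,80,190),f(b,265,135)])]))
E
```

```text
top oilcap [0.362 0.3   0.27 ]
top salt [0.481 0.29  0.086]
top tumbler [0.512 0.445 0.012]
top jar [ 0.459 -0.261  0.11 ]
top mill [ 0.46  -0.377  0.156]
top rackTL [0.585 0.153 0.045]
top rackTR [ 0.509 -0.185  0.046]
top rackBR [ 0.414 -0.168  0.002]
top rackBL [0.488 0.175 0.015]
top kettle [0.735 0.19  0.233]
top purple [ 0.447 -0.717  0.156]
top counter [0.397 0.03  0.001]
scene oilcap [0.361 0.308 0.266]
scene salt [0.474 0.305 0.088]
scene tumbler [0.518 0.413 0.058]
scene jar [ 0.448 -0.251  0.104]
scene mill [ 0.457 -0.376  0.157]
scene kettle [0.709 0.226 0.231]
```

View pics/c1.png

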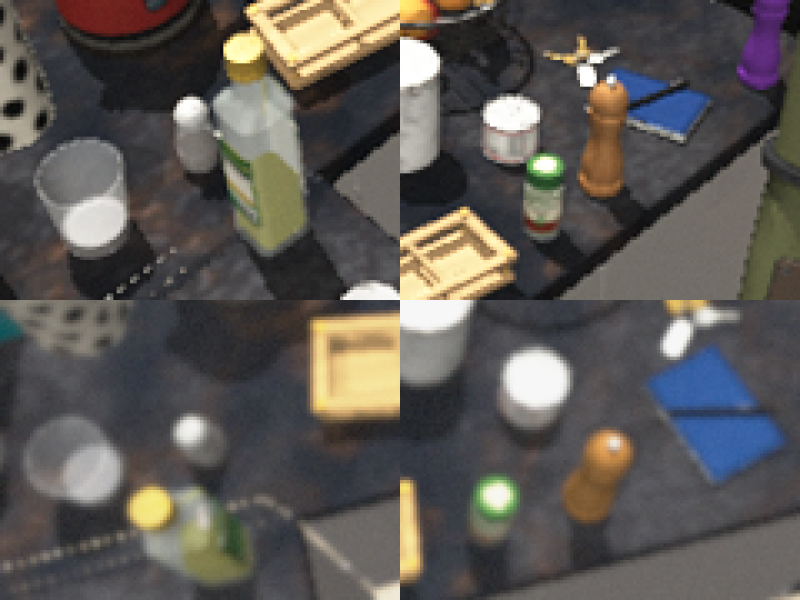

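Candidates (scene px): gold-cap bottle (186,268) vs teal-green soap bottle (85,325), so the gold cap/green label is the olive oil. Brown mill (302,170) vs purple (349,140), so brown. Green-lid jar (283,188) vs white pot (273,169), so green lid. Grey-cap shaker is at (168,265), tumbler at (135,285). The crop confirms these. The kettle (145,205) is at the rack's left (+y) end.

```bash
python3 - <<'E'
from h import *
C={}
for n in("scene","top"):
    z=np.load(n+"0.npz");C[n]=cloud(cam(n),z["d"])
def sel(P,c,r,z0,z1):
    P=P.reshape(-1,3);return P[(np.hypot(P[:,0]-c[0],P[:,1]-c[1])<r)&(P[:,2]>z0)&(P[:,2]<z1)]
for k,(c,r,z0,z1) in dict(oilcap=((.36,.3),.04,.25,.285),salt=((.475,.3),.05,.08,.1),saltbody=((.475,.3),.05,.02,.062),jar=((.452,-.257),.04,.098,.12),mill=((.457,-.378),.045,.12,.165),tumbler=((.518,.43),.06,.08,.1),kettle=((.72,.2),.2,.19,.26),kettlelow=((.72,.2),.2,.05,.19)).items():
    for n in C:
        p=sel(C[n],c,r,z0,z1).astype(np.float32)
        if len(p)<4:print(k,n,len(p));continue
        (x,y),rr=cv2.minEnclosingCircle(p[:,:2].copy());print(k,n,len(p),np.round([x,y,rr,np.median(p[:,2])],4),np.round([*p.min(0)[:2],*p.max(0)[:2]],3))
for n in C:
    p=C[n].reshape(-1,3);p=p[(p[:,2]>.040)&(p[:,2]<.056)&(abs(p[:,0]-.5)<.13)&(abs(p[:,1])<.21)].astype(np.float32)
    print("rack",n,len(p),cv2.minAreaRect(p[:,:2].copy()))
    q=sel(C[n],(.365,.3),.08,.03,.185).astype(np.float32);print("oil",n,len(q),cv2.minAreaRect(q[:,:2].copy()))
    for zz in(.05,.1,.15):
        s=q[abs(q[:,2]-zz)<.02];print(zz,len(s),cv2.minAreaRect(s[:,:2].copy()) if len(s)>3 else 0)
E
```

```text
oilcap scene 124 [0.3636 0.3082 0.0187 0.2662] [0.345 0.292 0.38  0.327]
oilcap top 133 [0.3652 0.3039 0.0183 0.2683] [0.347 0.287 0.382 0.32 ]
salt scene 54 [0.4832 0.3073 0.0168 0.0859] [0.469 0.292 0.499 0.324]
salt top 65 [0.4847 0.3011 0.017  0.0877] [0.47  0.286 0.5   0.316]
saltbody scene 114 [0.4817 0.3081 0.0211 0.0412] [0.463 0.289 0.499 0.329]
saltbody top 64 [0.4844 0.299  0.0205 0.0424] [0.464 0.28  0.5   0.319]
jar scene 74 [ 0.4545 -0.2578  0.0257  0.1054] [ 0.433 -0.281  0.478 -0.238]
jar top 126 [ 0.4586 -0.2653  0.0231  0.1075] [ 0.436 -0.286  0.481 -0.243]
mill scene 120 [ 0.4576 -0.3786  0.0256  0.1448] [ 0.434 -0.403  0.481 -0.355]
mill top 165 [ 0.4618 -0.3858  0.0246  0.1523] [ 0.439 -0.409  0.486 -0.361]
tumbler scene 90 [0.4917 0.4311 0.0415 0.0873] [0.467 0.39  0.531 0.471]
tumbler top 81 [0.4911 0.4265 0.041  0.0893] [0.467 0.387 0.532 0.467]
kettle scene 1059 [0.7147 0.2465 0.1537 0.2249] [0.658 0.093 0.778 0.4  ]
kettle top 1410 [0.689  0.2396 0.1542 0.2281] [0.655 0.088 0.779 0.391]
kettlelow scene 1779 [0.7228 0.2018 0.1993 0.1168] [0.527 0.049 0.917 0.
[... 558 characters left out ...]
5 194 ((0.35017824172973633, 0.31919556856155396), (0.07395201921463013, 0.04015708714723587), 50.17533493041992)
rack top 1154 ((0.5015774965286255, -0.005721569061279297), (0.3529217541217804, 0.10692538321018219), 78.96095275878906)
oil top 326 ((0.35142752528190613, 0.2897176742553711), (0.03641029819846153, 0.07380518317222595), 41.60429763793945)
0.05 65 ((0.35001233220100403, 0.29061901569366455), (0.03303511068224907, 0.07086740434169769), 39.870121002197266)
0.1 80 ((0.3509736955165863, 0.28959426283836365), (0.03556867688894272, 0.07307936996221542), 41.53158187866211)
0.15 98 ((0.3514537215232849, 0.2897409200668335), (0.036340147256851196, 0.07380518317222595), 41.60429763793945)
```

```bash
cat >> h.py <<'E'
def plan(p0,y0,p1,y1,step=.1):
    "shifts/turns (tool units) per call, tool pointing down"
    p0,p1=map(np.array,(p0,p1));d=p1-p0;dy=(y1-y0+180)%360-180
    N=int(max(np.ceil(np.linalg.norm(d)/step-.03),np.ceil(abs(dy)/36),1))
    for i in range(N):
        a=np.radians(y0+dy*i/N);e=d/N
        s=[e[0]*np.cos(a)+e[1]*np.sin(a),e[0]*np.sin(a)-e[1]*np.cos(a),-e[2]]
        k=int(max(np.ceil(np.linalg.norm(d)/N/.05-.02),np.ceil(abs(dy)/N/8.5)))
        print(np.round(np.array(s)*10,3),"turn",round(-dy/N/180,4),"rows",k)
E
python3 - <<'E'
from h import *
plan([.271,-.591,.237],24.7,[.44,-.32,.27],78.8,.15)
E
```

```text
[ 0.889 -0.585 -0.11 ] turn -0.1002 rows 3
[ 1.027 -0.281 -0.11 ] turn -0.1002 rows 3
[ 1.063  0.05  -0.11 ] turn -0.1002 rows 3
```

Request:
jog_arm([
  [[0.89,-0.58,-0.11,0,0,-0.1,0],[0.89,-0.58,-0.11,0,0,-0.1,0],[0.89,-0.58,-0.11,0,0,-0.1,0]],
])

```text
time_s: 0.4
tool_pos: [0.334, -0.4946, 0.2482]
tool_rot: [180.0, -0.2, 43.4]
force: [0.5, 0.8, -0.1]
grip_width: 0.0869
grasp_force: 0.0
```

Request:
jog_arm([
  [[1.0,-0.28,-0.11,0,0,-0.1,0],[1.0,-0.28,-0.11,0,0,-0.1,0],[1.0,-0.28,-0.11,0,0,-0.1,0]],
])

```text
time_s: 0.7
tool_pos: [0.3879, -0.4057, 0.2595]
tool_rot: [179.9, -0.2, 61.4]
force: [0.4, 0.8, -0.3]
grip_width: 0.0868
grasp_force: 0.0
```

Request:
jog_arm([
  [[1.0,0.05,-0.11,0,0,-0.1,0],[1.0,0.05,-0.11,0,0,-0.1,0],[1.0,0.05,-0.11,0,0,-0.1,0],[1.0,0.05,-0.11,0,0,-0.1,0]],
])

```text
time_s: 1.1
tool_pos: [0.4366, -0.3266, 0.2696]
tool_rot: [180.0, 0.0, 78.8]
force: [-1.0, -1.5, -0.1]
grip_width: 0.0873
grasp_force: 0.0
```

```bash
cat > look.py <<'E'
from h import *
import sys
o=env.get_obs();im,d=env.read_camera("wrist");c=cam("wrist",o)
cv2.imwrite(f"pics/{sys.argv[1]}.png",im[...,::-1]);np.savez(sys.argv[1]+".npz",im=im,d=d,R=c[1],t=c[2])
print(o["time_s"],np.round(o["tool_pos"],4),np.round(o["tool_rot"],2),np.round(o["qpos"],1),round(float(o["grip_width"]),4))
E
python3 look.py w1; python3 - <<'E'
from h import *
z=np.load("w1.npz");C=cloud((env.camera_info("wrist")["camera_matrix"],z["R"],z["t"]),z["d"]).reshape(-1,3)
for k,(c,r,z0,z1) in dict(jar=((.4565,-.2615),.045,.1,.115),mill=((.46,-.382),.045,.125,.162)).items():
    p=C[(np.hypot(C[:,0]-c[0],C[:,1]-c[1])<r)&(C[:,2]>z0)&(C[:,2]<z1)].astype(np.float32)
    print(k,len(p),cv2.minEnclosingCircle(p[:,:2].copy()),p.min(0),p.max(0),np.median(p[:,2]))
E
```

```text
1.1 [ 0.4366 -0.3266  0.2696] [1.80e+02 3.00e-02 7.88e+01] [ 52.8   5.8 -20.2  94.7   2.   79.9  21.2] 0.0873
jar 1915 ((0.4568270444869995, -0.26122671365737915), 0.022513320669531822) [ 0.43469378 -0.28334635  0.1001629 ] [ 0.4787584  -0.23884779  0.10753863] 0.10507644
mill 1937 ((0.46058717370033264, -0.3831489086151123), 0.025063829496502876) [ 0.43566787 -0.39854994  0.12518966] [ 0.4850512  -0.3583918   0.16005178] 0.15144394
```

```bash
python3 - <<'E'
from h import *
plan([.4366,-.3266,.2696],78.8,[.4568,-.2612,.170],78.8,.15)
plan([.4568,-.2612,.170],78.8,[.4568,-.2612,.08],78.8,.15)
# jar slot
a=np.radians(-11.2);s=lambda y:np.array([.501-np.sin(a)*y,-.004+np.cos(a)*y])
for y in(.123,.041,-.041,-.123):print(s(y))
plan([.4568,-.2612,.17],78.8,[*s(.041),.2],78.8,.15)
E
```

```text
[0.681 0.071 0.996] turn -0.0 rows 3
[0.  0.  0.9] turn -0.0 rows 2
[0.52489083 0.11665748]
[0.50896361 0.03621916]
[ 0.49303639 -0.04421916]
[ 0.47710917 -0.12465748]
[ 1.509 -0.033 -0.15 ] turn -0.0 rows 4
[ 1.509 -0.033 -0.15 ] turn -0.0 rows 4
```

Request:
jog_arm([
  [[0.68,0.07,0.6,0,0,0,0],[0.68,0.07,0.99,0,0,0,0],[0.68,0.07,0.99,0,0,0,0],[0.68,0.07,0.99,0,0,0,0]],
])

```text
time_s: 1.55
tool_pos: [0.4534, -0.2613, 0.1668]
tool_rot: [-179.6, -0.2, 78.6]
force: [-0.6, 0.5, 0.3]
grip_width: 0.0872
grasp_force: 0.0
```

Request:
jog_arm([
  [[0,0,0.4,0,0,0,0],[0,0,0.8,0,0,0,0],[0,0,0.9,0,0,0,0],[0,0,0.9,0,0,0,0]],
])

```text
time_s: 1.95
tool_pos: [0.4551, -0.2637, 0.0802]
tool_rot: [-179.9, -0.0, 78.5]
force: [0.0, 1.1, 0.1]
grip_width: 0.087
grasp_force: 0.0
```

Request:
jog_arm([
  [[0,0,0,0,0,0,1],[0,0,0,0,0,0,1],[0,0,0,0,0,0,1],[0,0,0,0,0,0,1],[0,0,0,0,0,0,1]],
], grip_force=20)

```text
time_s: 2.45
tool_pos: [0.4564, -0.2625, 0.0811]
tool_rot: [180.0, 0.0, 78.7]
force: [0.1, 0.1, -0.2]
grip_width: 0.0549
grasp_force: 0.0
```

Request:
jog_arm([
  [[0,0,0,0,0,0,1],[0,0,-0.2,0,0,0,1],[0,0,-0.5,0,0,0,1],[0,0,-0.8,0,0,0,1],[0,0,-1.0,0,0,0,1]],
])

```text
time_s: 2.95
tool_pos: [0.4566, -0.2625, 0.1825]
tool_rot: [179.9, 0.0, 78.7]
force: [0.2, 0.4, -1.7]
grip_width: 0.0452
grasp_force: 19.9
```

```bash
python3 look.py w2; python3 - <<'E'
from h import *
z=np.load("w2.npz");K=env.camera_info("wrist")["camera_matrix"];im=z["im"]
hsv=cv2.cvtColor(im,cv2.COLOR_RGB2HSV);m=cv2.inRange(hsv,(40,70,30),(85,255,255))>0
C=cloud((K,z["R"],z["t"]),z["d"]);p=C[m];print(len(p),np.percentile(p,[2,50,98],axis=0))
E
```

```text
2.95 [ 0.4566 -0.2625  0.1825] [1.799e+02 4.000e-02 7.870e+01] [ 49.    6.6 -23.5 104.1   2.8  69.8  13.4] 0.0452
5042 [[ 0.43626711 -0.27930352  0.18723781]
 [ 0.45736763 -0.24665865  0.20656821]
 [ 0.47567184 -0.23796159  0.2083651 ]]
```

View pics/w2.png

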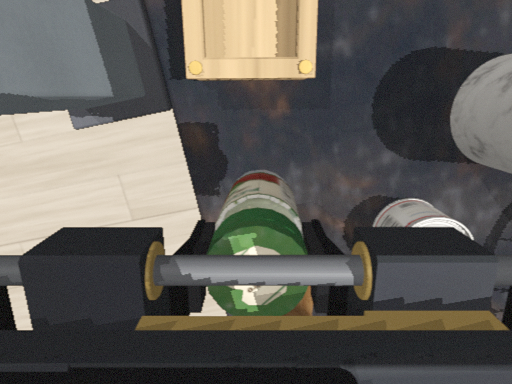

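Jar is held upright and centred (lid at px 260,250), with its foot 80 mm below the TCP. Rack end edge shows at (250,70).

Request:
jog_arm([
  [[0.3,0,-0.1,0,0,0,1],[0.7,0,-0.15,0,0,0,1],[1.0,0,-0.15,0,0,0,1]],
])

```text
time_s: 3.3
tool_pos: [0.4762, -0.162, 0.1957]
tool_rot: [180.0, -0.0, 78.7]
force: [-0.1, 0.0, -1.5]
grip_width: 0.0452
grasp_force: 19.9
```

Request:
jog_arm([
  [[0.4,0,0,0,0,0,1],[0.8,0,0,0,0,0,1],[1.0,0,0,0,0,0,1]],
])

```text
time_s: 3.6
tool_pos: [0.4954, -0.0618, 0.195]
tool_rot: [-180.0, -0.1, 79.0]
force: [-0.5, 0.3, -0.7]
grip_width: 0.0453
grasp_force: 19.9
```

Request:
jog_arm([
  [[0.4,-0.05,0,0,0,0,1],[0.8,-0.05,0,0,0,0,1],[1.0,-0.05,0,0,0,0,1],[1.0,-0.05,0,0,0,0,1],[1.0,-0.05,0,0,0,0,1]],
])

```text
time_s: 4.1
tool_pos: [0.5096, 0.0326, 0.1948]
tool_rot: [-179.9, 0.0, 78.7]
force: [1.1, -0.4, -1.4]
grip_width: 0.0448
grasp_force: 19.9
```

```bash
python3 look.py w3; python3 - <<'E'
from h import *
z=np.load("w3.npz");K=env.camera_info("wrist")["camera_matrix"]
C=cloud((K,z["R"],z["t"]),z["d"]).reshape(-1,3)
p=C[(C[:,2]>.04)&(C[:,2]<.053)&(abs(C[:,0]-.5)<.13)&(C[:,1]<.2)&(C[:,1]>-.2)].astype(np.float32)
print(len(p),np.median(p[:,2]),cv2.minAreaRect(p[:,:2].copy()))
# points on end edges in rack frame guess
a=np.radians(-11.2);q=(p[:,:2]-[.501,-.004])@np.array([[np.cos(a),-np.sin(a)],[np.sin(a),np.cos(a)]])
print(np.percentile(q,[1,99],axis=0),q.min(0),q.max(0))
for lo in np.arange(-.15,.18,.03):
    s=q[(q[:,1]>lo)&(q[:,1]<lo+.03)]
    if len(s)>50:print(round(lo,2),np.percentile(s[:,0],[.5,99.5]).round(4))
E
```

```text
4.1 [0.5096 0.0326 0.1948] [-1.7993e+02  5.0000e-02  7.8740e+01] [ 30.5   5.3 -38.8 104.7   3.5  71.3 -20.6] 0.0448
10988 0.04734213 ((0.5054061412811279, 0.028594687581062317), (0.28985801339149475, 0.10427576303482056), 79.16199493408203)
[[-0.05395114 -0.10506895]
 [ 0.04936549  0.17677869]] [-0.05504031 -0.11231503] [0.0508889  0.17782128]
-0.12 [-0.0529  0.0506]
-0.09 [-0.0533  0.0506]
-0.03 [-0.0528  0.0497]
0.0 [-0.0539  0.0499]
0.03 [-0.0539  0.0498]
0.06 [-0.054   0.0494]
0.09 [-0.0543  0.0493]
0.12 [-0.0545  0.0493]
0.15 [-0.0544  0.0487]
```

View pics/w3.png

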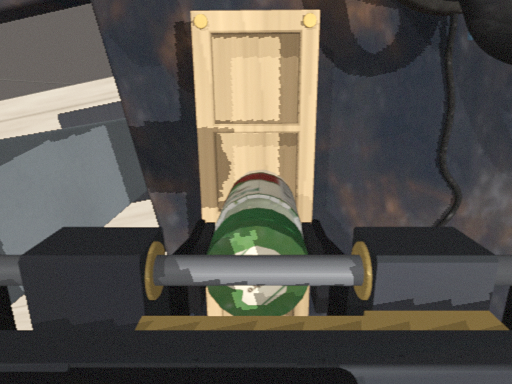

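Jar over the second hole from the kettle end (rack end posts at (200,20),(310,20)); correct by a few mm and lower.

Request:
jog_arm([
  [[0.05,-0.04,0,0,0,0,1],[0.05,-0.04,0.2,0,0,0,1],[0.05,-0.04,0.45,0,0,0,1],[0.05,-0.04,0.65,0,0,0,1],[0.05,-0.04,0.65,0,0,0,1]],
])

```text
time_s: 4.65
tool_pos: [0.5046, 0.0373, 0.1278]
tool_rot: [-179.7, 0.1, 78.6]
force: [0.1, -1.3, -1.1]
grip_width: 0.0453
grasp_force: 19.9
```

Request:
jog_arm([
  [[0,0,0.1,0,0,0,1],[0,0,0.2,0,0,0,1],[0,0,0.28,0,0,0,1],[0,0,0.3,0,0,0,1],[0,0,0.3,0,0,0,1]],
])

```text
time_s: 5.15
tool_pos: [0.507, 0.0385, 0.1003]
tool_rot: [-180.0, 0.0, 78.7]
force: [0.8, -0.0, -0.1]
grip_width: 0.0452
grasp_force: 19.9
```

Request:
jog_arm([
  [[0,0,0.015,0,0,0,1],[0,0,0.015,0,0,0,0.2],[0,0,0.015,0,0,0,0.2],[0,0,0.015,0,0,0,0.2],[0,0,0.015,0,0,0,0]],
])

```text
time_s: 5.65
tool_pos: [0.5073, 0.0385, 0.0993]
tool_rot: [180.0, 0.0, 78.7]
force: [1.0, -0.7, -0.3]
grip_width: 0.0693
grasp_force: 0.0
```

Request:
jog_arm([
  [[0,0,-0.3,0,0,0,0],[0,0,-0.7,0,0,0,0],[0,0,-1.0,0,0,0,0],[0,0,-1.0,0,0,0,0]],
])

```text
time_s: 6.05
tool_pos: [0.5101, 0.039, 0.2037]
tool_rot: [179.5, -0.1, 78.7]
force: [-0.1, -0.3, 0.7]
grip_width: 0.0863
grasp_force: 0.0
```

```bash
python3 look.py w4; python3 - <<'E'
from h import *
z=np.load("w4.npz");K=env.camera_info("wrist")["camera_matrix"];im=z["im"]
hsv=cv2.cvtColor(im,cv2.COLOR_RGB2HSV);m=cv2.inRange(hsv,(40,70,30),(85,255,255))>0
C=cloud((K,z["R"],z["t"]),z["d"]);p=C[m];print(len(p),np.percentile(p,[2,50,98],axis=0))
t=env.get_obs();p0=t["tool_pos"];print(p0)
plan(p0,78.7,[.4605,-.3828,.25],78.7,.1)
E
```

```text
6.05 [0.5101 0.039  0.2037] [ 1.7951e+02 -5.0000e-02  7.8690e+01] [ 30.5   4.5 -39.4 104.3   3.1  71.7 -21. ] 0.0863
2071 [[0.48791981 0.01960612 0.1034059 ]
 [0.50979463 0.04633817 0.12281052]
 [0.529106   0.06239553 0.12453164]]
[0.50865717 0.03862973 0.20126733]
[-0.845  0.071 -0.097] turn -0.0 rows 2
[-0.845  0.071 -0.097] turn -0.0 rows 2
[-0.845  0.071 -0.097] turn -0.0 rows 2
[-0.845  0.071 -0.097] turn -0.0 rows 2
[-0.845  0.071 -0.097] turn -0.0 rows 2
```

Request:
jog_arm([
  [[-0.42,0.04,-0.1,0,0,0,0],[-0.84,0.07,-0.1,0,0,0,0]],
])

```text
time_s: 6.3
tool_pos: [0.4975, -0.045, 0.2089]
tool_rot: [180.0, 0.0, 78.9]
force: [0.4, -1.1, -0.2]
grip_width: 0.0868
grasp_force: 0.0
```

Request:
jog_arm([
  [[-0.42,0.04,-0.1,0,0,0,0],[-0.84,0.07,-0.1,0,0,0,0]],
])

```text
time_s: 6.5
tool_pos: [0.4874, -0.1306, 0.2187]
tool_rot: [-180.0, 0.0, 78.7]
force: [0.4, 0.3, -0.2]
grip_width: 0.0868
grasp_force: 0.0
```

Request:
jog_arm([
  [[-0.42,0.04,-0.1,0,0,0,0],[-0.84,0.07,-0.1,0,0,0,0]],
])

```text
time_s: 6.7
tool_pos: [0.4778, -0.2144, 0.2287]
tool_rot: [-180.0, 0.0, 78.7]
force: [0.4, -0.1, 0.0]
grip_width: 0.0871
grasp_force: 0.0
```

Request:
jog_arm([
  [[-0.42,0.04,-0.1,0,0,0,0],[-0.84,0.07,-0.1,0,0,0,0]],
])

```text
time_s: 6.9
tool_pos: [0.4682, -0.2981, 0.2386]
tool_rot: [-180.0, 0.0, 78.7]
force: [0.8, -0.2, 1.2]
grip_width: 0.087
grasp_force: 0.0
```

Request:
jog_arm([
  [[-0.42,0.04,-0.1,0,0,0,0],[-0.84,0.07,-0.1,0,0,0,0],[-0.84,0.07,-0.1,0,0,0,0],[-0.84,0.07,-0.1,0,0,0,0]],
])

```text
time_s: 7.3
tool_pos: [0.4579, -0.3807, 0.2469]
tool_rot: [-179.8, -0.1, 78.5]
force: [0.3, 0.2, 0.1]
grip_width: 0.087
grasp_force: 0.0
```

```bash
python3 look.py w5; python3 - <<'E'
from h import *
z=np.load("w5.npz");K=env.camera_info("wrist")["camera_matrix"]
C=cloud((K,z["R"],z["t"]),z["d"]).reshape(-1,3)
p=C[(np.hypot(C[:,0]-.46,C[:,1]+.382)<.045)&(C[:,2]>.12)&(C[:,2]<.175)].astype(np.float32)
print(len(p),cv2.minEnclosingCircle(p[:,:2].copy()),p.min(0),p.max(0))
plan(env.get_obs()["tool_pos"],78.7,[.4605,-.3828,.14],78.7,.2)
E
```

```text
7.3 [ 0.4579 -0.3807  0.2469] [-1.7984e+02 -1.2000e-01  7.8540e+01] [ 53.8  12.7 -19.4  89.7   4.2  78.6  22.5] 0.087
3025 ((0.4601699411869049, -0.3832141160964966), 0.025144891813397408) [ 0.435686   -0.4082336   0.12006091] [ 0.48520857 -0.358416    0.1709203 ]
[-0.032  0.024  1.074] turn -0.0 rows 3
```

Request:
jog_arm([
  [[-0.02,0.02,0.4,0,0,0,0],[-0.02,0.02,0.8,0,0,0,0],[-0.02,0.02,1.0,0,0,0,0],[-0.02,0.02,1.0,0,0,0,0]],
])

```text
time_s: 7.75
tool_pos: [0.4591, -0.3789, 0.145]
tool_rot: [-179.6, -0.2, 78.9]
force: [-0.3, -0.5, -0.1]
grip_width: 0.0869
grasp_force: 0.0
```

Request:
jog_arm([
  [[0,0,0.08,0,0,0,0],[0,0,0.08,0,0,0,1],[0,0,0.08,0,0,0,1],[0,0,0.08,0,0,0,1],[0,0,0.08,0,0,0,1]],
], grip_force=25)

```text
time_s: 8.25
tool_pos: [0.461, -0.3829, 0.1419]
tool_rot: [179.9, 0.0, 78.7]
force: [1.0, -0.4, -0.2]
grip_width: 0.0625
grasp_force: 0.0
```

Request:
jog_arm([
  [[0,0,0,0,0,0,1],[0,0,0,0,0,0,1],[0,0,0,0,0,0,1],[0,0,0,0,0,0,1]],
])

```text
time_s: 8.65
tool_pos: [0.461, -0.3827, 0.1414]
tool_rot: [179.9, 0.0, 78.7]
force: [-0.3, -0.5, 1.1]
grip_width: 0.047
grasp_force: 25.0
```

Request:
jog_arm([
  [[0,0,-0.1,0,0,0,1],[0,0,-0.3,0,0,0,1],[0,0,-0.6,0,0,0,1],[0,0,-0.9,0,0,0,1],[0,0,-1.0,0,0,0,1]],
])

```text
time_s: 9.15
tool_pos: [0.4617, -0.3833, 0.2448]
tool_rot: [179.8, 0.2, 78.7]
force: [0.1, -1.2, -1.2]
grip_width: 0.0472
grasp_force: 25.0
```

```bash
python3 look.py w6; python3 - <<'E'
from h import *
z=np.load("w6.npz");K=env.camera_info("wrist")["camera_matrix"];o=env.get_obs()
C=cloud((K,z["R"],z["t"]),z["d"]).reshape(-1,3)
p=C[(np.hypot(*(C[:,:2]-o["tool_pos"][:2]).T)<.03)&(C[:,2]>.21)&(C[:,2]<.3)].astype(np.float32)
print(len(p),p.min(0),p.max(0))
plan(o["tool_pos"],78.7,[.4916,-.0424,.245],79.2,.1)
E
```

```text
9.15 [ 0.4617 -0.3833  0.2448] [1.7976e+02 1.5000e-01 7.8680e+01] [ 53.7  12.9 -19.5  89.6   4.4  77.9  22.5] 0.0472
7849 [ 0.43177816 -0.40497994  0.21064784] [ 0.4911771  -0.35862783  0.29999295]
[ 0.851 -0.094 -0.   ] turn -0.0007 rows 2
[ 0.851 -0.092 -0.   ] turn -0.0007 rows 2
[ 0.851 -0.09  -0.   ] turn -0.0007 rows 2
[ 0.851 -0.088 -0.   ] turn -0.0007 rows 2
```

View pics/w6.png

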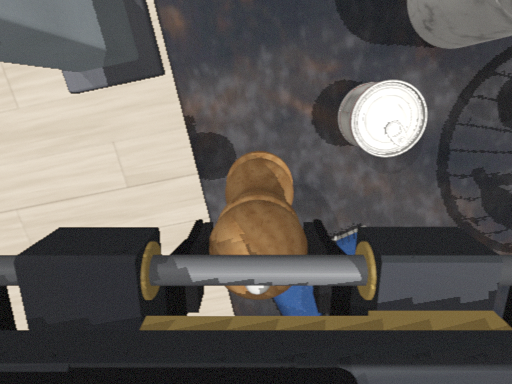

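Mill held upright, its body (260,180) lined up below the head (258,250).

Request:
jog_arm([
  [[0.3,-0.09,0,0,0,0,1],[0.65,-0.09,0,0,0,0,1],[0.85,-0.09,0,0,0,0,1]],
])

```text
time_s: 9.5
tool_pos: [0.4683, -0.2939, 0.2394]
tool_rot: [-179.9, -0.1, 78.8]
force: [1.0, 1.5, -2.5]
grip_width: 0.047
grasp_force: 25.0
```

Request:
jog_arm([
  [[0.4,-0.09,0,0,0,0,1],[0.85,-0.09,0,0,0,0,1]],
])

```text
time_s: 9.7
tool_pos: [0.4743, -0.212, 0.2391]
tool_rot: [-179.8, -0.0, 78.5]
force: [0.6, 1.4, -3.0]
grip_width: 0.0469
grasp_force: 25.0
```

Request:
jog_arm([
  [[0.4,-0.09,0,0,0,0,1],[0.85,-0.09,0,0,0,0,1]],
])

```text
time_s: 9.9
tool_pos: [0.4824, -0.1261, 0.2394]
tool_rot: [-179.8, 0.0, 78.6]
force: [1.1, -0.1, -1.1]
grip_width: 0.0472
grasp_force: 25.0
```

Request:
jog_arm([
  [[0.4,-0.09,0,0,0,0,1],[0.7,-0.09,0,0,0,0,1],[0.85,-0.09,0,0,0,0,1],[0.85,-0.09,0,0,0,0,1],[0.85,-0.09,0,0,0,0,1]],
])

```text
time_s: 10.4
tool_pos: [0.4913, -0.043, 0.24]
tool_rot: [-179.9, 0.1, 78.7]
force: [0.1, 0.4, -2.5]
grip_width: 0.0479
grasp_force: 25.0
```

```bash
python3 look.py w7; python3 - <<'E'
from h import *
z=np.load("w7.npz");K=env.camera_info("wrist")["camera_matrix"]
C=cloud((K,z["R"],z["t"]),z["d"]).reshape(-1,3)
a=np.radians(-10.8);q=(C[:,:2]-[.4993,-.0021])@np.array([[np.cos(a),-np.sin(a)],[np.sin(a),np.cos(a)]])
m=(C[:,2]>.04)&(C[:,2]<.053)&(abs(q[:,0])<.07)&(abs(q[:,1])<.2);r=q[m];print(r.min(0),r.max(0),np.percentile(r[:,0],[.5,99.5]))
b=q[(C[:,2]>.11)&(C[:,2]<.225)&(abs(q[:,0])<.045)&(abs(q[:,1]+.041)<.045)];print("mill",len(b),np.percentile(b,[2,98],axis=0))
plan(env.get_obs()["tool_pos"],78.7,[.4916,-.0424,.245],79.2,.1)
E
```

```text
10.4 [ 0.4913 -0.043   0.24  ] [-1.7989e+02  6.0000e-02  7.8670e+01] [ 36.9   0.6 -35.  103.3   0.4  76.3  -9.4] 0.0479
[-0.05196791 -0.11097741] [0.05236978 0.11791085] [-0.05163979  0.05198665]
mill 2879 [[-0.02550646 -0.04098708]
 [ 0.02314165 -0.01757026]]
[ 0.014 -0.    -0.049] turn -0.0028 rows 1
```

View pics/w7.png

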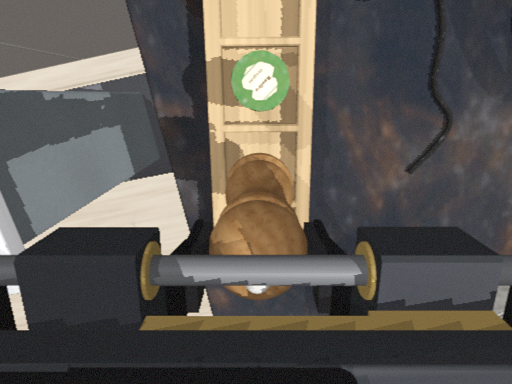

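Mill over its hole; jar stands square in its hole (260,80). Lowering.

Request:
jog_arm([
  [[0.01,0,0.1,0,0,0,1],[0.01,0,0.3,0,0,0,1],[0.01,0,0.5,0,0,0,1],[0.01,0,0.55,0,0,0,1],[0.01,0,0.55,0,0,0,1]],
])

```text
time_s: 10.95
tool_pos: [0.4913, -0.0419, 0.1848]
tool_rot: [-179.9, 0.0, 78.6]
force: [-0.5, 0.3, -2.2]
grip_width: 0.0468
grasp_force: 25.0
```

Request:
jog_arm([
  [[0,0,0.1,0,0,0,1],[0,0,0.18,0,0,0,1],[0,0,0.24,0,0,0,1],[0,0,0.24,0,0,0,1],[0,0,0.24,0,0,0,1]],
])

```text
time_s: 11.45
tool_pos: [0.4923, -0.0411, 0.162]
tool_rot: [-180.0, 0.0, 78.7]
force: [-0.3, 0.1, -1.8]
grip_width: 0.0471
grasp_force: 25.0
```

Request:
jog_arm([
  [[0,0,0.01,0,0,0,1],[0,0,0.02,0,0,0,1],[0,0,0.02,0,0,0,1],[0,0,0.02,0,0,0,1]],
])

```text
time_s: 11.85
tool_pos: [0.4923, -0.0411, 0.1601]
tool_rot: [180.0, 0.0, 78.7]
force: [0.3, 0.3, -0.9]
grip_width: 0.0478
grasp_force: 25.0
```

Request:
jog_arm([
  [[0,0,0.01,0,0,0,1],[0,0,0.01,0,0,0,0.2],[0,0,0.01,0,0,0,0.2],[0,0,0.01,0,0,0,0],[0,0,0.01,0,0,0,0]],
])

```text
time_s: 12.35
tool_pos: [0.4923, -0.0411, 0.1591]
tool_rot: [180.0, 0.0, 78.7]
force: [-0.5, -0.8, -1.1]
grip_width: 0.0714
grasp_force: 0.0
```

Request:
jog_arm([
  [[0,0,-0.1,0,0,0,0],[0,0,-0.4,0,0,0,0],[0,0,-0.7,0,0,0,0],[0,0,-1.0,0,0,0,0],[0,0,-1.0,0,0,0,0]],
])

```text
time_s: 12.85
tool_pos: [0.4948, -0.041, 0.2642]
tool_rot: [179.5, 0.0, 78.7]
force: [0.8, -0.4, 0.6]
grip_width: 0.0867
grasp_force: 0.0
```

```bash
python3 look.py w8; python3 - <<'E'
from h import *
z=np.load("w8.npz");K=env.camera_info("wrist")["camera_matrix"];o=env.get_obs()
C=cloud((K,z["R"],z["t"]),z["d"]).reshape(-1,3)
a=np.radians(-10.8);q=(C[:,:2]-[.4993,-.0021])@np.array([[np.cos(a),-np.sin(a)],[np.sin(a),np.cos(a)]])
b=(C[:,2]>.11)&(C[:,2]<.2)&(abs(q[:,0])<.045)&(abs(q[:,1]+.041)<.04);print(b.sum(),np.percentile(q[b],[1,99],axis=0),C[b,2].max())
# oil gaze point: TCP behind bottle so camera sees it
plan(o["tool_pos"],78.7,[.40,.19,.36],110,.1)
E
```

```text
12.85 [ 0.4948 -0.041   0.2642] [1.7951e+02 1.0000e-02 7.8690e+01] [ 37.1  -0.2 -35.  101.3  -0.   78.5  -9.3] 0.0867
3110 [[-0.02266396 -0.06075675]
 [ 0.02267481 -0.01687935]] 0.1889004556393405
[ 0.694 -0.457 -0.327] turn -0.058 rows 2
[ 0.766 -0.324 -0.327] turn -0.058 rows 2
[ 0.812 -0.18  -0.327] turn -0.058 rows 2
```

Request:
jog_arm([
  [[0.69,-0.46,-0.33,0,0,-0.058,0],[0.69,-0.46,-0.33,0,0,-0.058,0],[0.69,-0.46,-0.33,0,0,-0.058,0]],
])

```text
time_s: 13.2
tool_pos: [0.4598, 0.0413, 0.2937]
tool_rot: [179.9, -0.0, 89.6]
force: [0.6, 0.2, 0.3]
grip_width: 0.0872
grasp_force: 0.0
```

Request:
jog_arm([
  [[0.88,-0.36,-0.33,0,0,-0.058,0],[0.88,-0.36,-0.33,0,0,-0.058,0],[0.88,-0.36,-0.33,0,0,-0.058,0]],
])

```text
time_s: 13.5
tool_pos: [0.4245, 0.1307, 0.3268]
tool_rot: [179.8, -0.0, 100.2]
force: [-0.2, -0.6, -0.1]
grip_width: 0.0871
grasp_force: 0.0
```

Request:
jog_arm([
  [[1.0,-0.2,-0.33,0,0,-0.058,0],[1.0,-0.2,-0.33,0,0,-0.058,0],[1.0,-0.2,-0.33,0,0,-0.058,0],[1.0,-0.2,-0.33,0,0,-0.058,0],[1.0,-0.2,-0.33,0,0,-0.058,0]],
])

```text
time_s: 14.0
tool_pos: [0.3902, 0.2176, 0.3571]
tool_rot: [-179.9, 0.0, 109.9]
force: [0.8, -0.3, -0.8]
grip_width: 0.0871
grasp_force: 0.0
```

```bash
python3 look.py w9
```

```text
14.0 [0.3902 0.2176 0.3571] [-1.7991e+02  3.0000e-02  1.0986e+02] [ 24.5 -10.4 -48.8  96.8  -7.8  90.2  -3.9] 0.0871
```

View pics/w9.png

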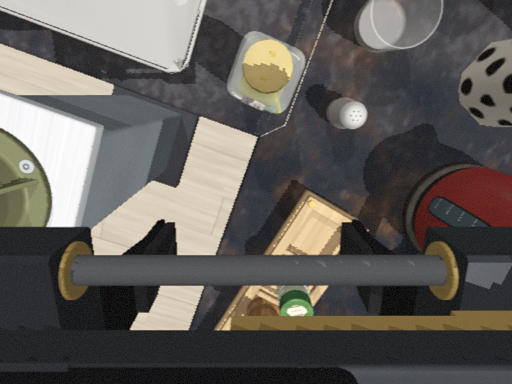

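Oil cap at (267,65) with the square shoulder around it, salt at (347,113), tumbler at (400,20).

```bash
python3 - <<'E'
from h import *
z=np.load("w9.npz");K=env.camera_info("wrist")["camera_matrix"]
C=cloud((K,z["R"],z["t"]),z["d"]).reshape(-1,3)
def s(c,r,a,b):
    m=(np.hypot(C[:,0]-c[0],C[:,1]-c[1])<r)&(C[:,2]>a)&(C[:,2]<b);return C[m].astype(np.float32)
p=s((.364,.306),.035,.255,.28);print("cap",len(p),cv2.minEnclosingCircle(p[:,:2].copy()),p[:,2].max())
for a,b in((.18,.25),(.17,.2),(.1,.19)):
    p=s((.364,.306),.06,a,b);print("body",a,b,len(p),cv2.minAreaRect(p[:,:2].copy()))
for a,b in((.08,.1),(.03,.07)):
    p=s((.484,.304),.04,a,b);print("salt",len(p),cv2.minEnclosingCircle(p[:,:2].copy()),p[:,2].max())
p=s((.491,.429),.06,.08,.1);print("tumb",len(p),p.min(0),p.max(0))
E
```

```text
cap 2116 ((0.3632276654243469, 0.30706870555877686), 0.017631152644753456) 0.27040473
body 0.18 0.25 2380 ((0.3632614016532898, 0.3063722848892212), (0.06111006811261177, 0.05927916243672371), 87.78012084960938)
body 0.17 0.2 1305 ((0.3632614016532898, 0.3063722848892212), (0.06111006811261177, 0.05927916243672371), 87.78012084960938)
body 0.1 0.19 4 ((0.36444854736328125, 0.2774101197719574), (0.0012036070693284273, 0.04139319807291031), 89.54263305664062)
salt 500 ((0.4840259850025177, 0.3049860894680023), 0.016142981126904488) 0.090503424
salt 347 ((0.48188042640686035, 0.30465471744537354), 0.02135760895907879) 0.06994802
tumb 604 [0.44867873 0.39010543 0.0800318 ] [0.52902883 0.4545085  0.09446722]
```

```bash
python3 - <<'E'
from h import *
plan(env.get_obs()["tool_pos"],109.86,[.3632,.3068,.33],87.8,.1)
E
```

```text
[0.935 0.049 0.27 ] turn 0.1226 rows 3
```

Request:
jog_arm([
  [[0.5,0.03,0,0,0,0.04,0],[0.93,0.05,0.1,0,0,0.08,0],[0.93,0.05,0.27,0,0,0.1226,0],[0.93,0.05,0.27,0,0,0.1226,0],[0.93,0.05,0.27,0,0,0.1226,0]],
])

```text
time_s: 14.55
tool_pos: [0.3637, 0.3063, 0.3306]
tool_rot: [-179.9, 0.1, 87.9]
force: [-0.4, -0.1, 0.0]
grip_width: 0.0871
grasp_force: 0.0
```

Request:
jog_arm([
  [[0,0,0,0,0,0,0],[0,0,0,0,0,0,0],[0,0,0,0,0,0,0]],
])

```text
time_s: 14.85
tool_pos: [0.3632, 0.3079, 0.3315]
tool_rot: [180.0, -0.0, 87.9]
force: [-0.4, 0.3, 0.1]
grip_width: 0.0866
grasp_force: 0.0
```

```bash
python3 look.py w10; python3 - <<'E'
from h import *
z=np.load("w10.npz");K=env.camera_info("wrist")["camera_matrix"]
C=cloud((K,z["R"],z["t"]),z["d"]).reshape(-1,3)
m=(np.hypot(C[:,0]-.364,C[:,1]-.306)<.03)&(C[:,2]>.255)&(C[:,2]<.28);p=C[m].astype(np.float32)
print("cap",len(p),cv2.minEnclosingCircle(p[:,:2].copy()),p[:,2].max(),p.min(0),p.max(0))
plan(env.get_obs()["tool_pos"],87.8,[.3632,.3068,.2535],87.8,.1)
E
```

```text
14.85 [0.3632 0.3079 0.3315] [ 1.7996e+02 -1.0000e-02  8.7890e+01] [ 23.9  -5.9 -61.7  96.1  -5.2  86.7 -39.5] 0.0866
cap 2082 ((0.3631458878517151, 0.30782029032707214), 0.017516378313302994) 0.2698712 [0.34608084 0.29050836 0.2552074 ] [0.38034895 0.3252331  0.2698712 ]
[-0.013  0.002  0.779] turn -0.0 rows 2
```

Request:
jog_arm([
  [[0,0,0.2,0,0,0,0.4],[0,0,0.45,0,0,0,0.4],[0,0,0.7,0,0,0,0.4],[0,0,0.78,0,0,0,0.4],[0,0,0.78,0,0,0,0.4]],
], grip_force=20)

```text
time_s: 15.4
tool_pos: [0.3622, 0.308, 0.2524]
tool_rot: [-179.9, 0.0, 88.0]
force: [0.5, -0.0, 0.6]
grip_width: 0.0562
grasp_force: 0.0
```

Request:
jog_arm([
  [[0,0,0,0,0,0,1],[0,0,0,0,0,0,1],[0,0,0,0,0,0,1],[0,0,0,0,0,0,1],[0,0,0,0,0,0,1]],
])

```text
time_s: 15.9
tool_pos: [0.3634, 0.309, 0.2541]
tool_rot: [179.9, -0.1, 87.9]
force: [1.2, 1.1, 4.3]
grip_width: 0.0371
grasp_force: 20.1
```

Request:
jog_arm([
  [[0,0,0,0,0,0,1],[0,0,0,0,0,0,1],[0,0,0,0,0,0,1],[0,0,0,0,0,0,1]],
], grip_force=45)

```text
time_s: 16.3
tool_pos: [0.3634, 0.3089, 0.254]
tool_rot: [179.9, -0.1, 87.9]
force: [1.9, -0.4, 6.5]
grip_width: 0.0366
grasp_force: 44.7
```

Width 36.6 mm and upward force show the tips rest on the taper; release and regrip about 11 mm higher.

Request:
jog_arm([
  [[0,0,0,0,0,0,0.45],[0,0,0,0,0,0,0.45],[0,0,-0.05,0,0,0,0.45],[0,0,-0.11,0,0,0,0.45],[0,0,-0.11,0,0,0,0.45]],
], grip_force=20)

```text
time_s: 16.8
tool_pos: [0.3628, 0.3088, 0.2648]
tool_rot: [179.9, -0.0, 87.9]
force: [0.3, -0.1, 1.4]
grip_width: 0.0473
grasp_force: 0.0
```

Request:
jog_arm([
  [[0,0,0,0,0,0,1],[0,0,0,0,0,0,1],[0,0,0,0,0,0,1],[0,0,0,0,0,0,1],[0,0,0,0,0,0,1]],
])

```text
time_s: 17.3
tool_pos: [0.3626, 0.3084, 0.2639]
tool_rot: [-180.0, 0.0, 87.9]
force: [0.7, 0.4, -0.8]
grip_width: 0.0326
grasp_force: 19.6
```

Request:
jog_arm([
  [[0,0,0,0,0,0,1],[0,0,0,0,0,0,1],[0,0,0,0,0,0,1],[0,0,0,0,0,0,1]],
], grip_force=50)

```text
time_s: 17.7
tool_pos: [0.3625, 0.3084, 0.2639]
tool_rot: [-180.0, 0.0, 87.9]
force: [0.9, -0.4, -1.0]
grip_width: 0.0322
grasp_force: 48.8
```

Request:
jog_arm([
  [[0,0,-0.02,0,0,0,1],[0,0,-0.1,0,0,0,1],[0,0,-0.22,0,0,0,1],[0,0,-0.36,0,0,0,1],[0,0,-0.5,0,0,0,1]],
])

```text
time_s: 18.2
tool_pos: [0.3627, 0.3087, 0.3156]
tool_rot: [180.0, -0.0, 87.9]
force: [-0.1, -0.4, -3.5]
grip_width: 0.0317
grasp_force: 48.5
```

Request:
jog_arm([
  [[0,0,-0.14,0,0,0,1],[0,0,-0.26,0,0,0,1],[0,0,-0.36,0,0,0,1],[0,0,-0.4,0,0,0,1],[0,0,-0.4,0,0,0,1]],
])

```text
time_s: 18.7
tool_pos: [0.3627, 0.3087, 0.3544]
tool_rot: [180.0, -0.0, 87.9]
force: [-0.7, 0.1, -3.9]
grip_width: 0.0321
grasp_force: 48.5
```

```bash
python3 look.py w11; python3 - <<'E'
from h import *
z=np.load("w11.npz");K=env.camera_info("wrist")["camera_matrix"];o=env.get_obs();t=o["tool_pos"]
C=cloud((K,z["R"],z["t"]),z["d"]).reshape(-1,3)
for a,b in((-.02,.03),(-.09,-.05),(-.26,-.11)):
    m=(np.hypot(C[:,0]-t[0],C[:,1]-t[1])<.06)&(C[:,2]-t[2]>a)&(C[:,2]-t[2]<b);p=C[m].astype(np.float32)
    if len(p):print(a,len(p),cv2.minAreaRect(p[:,:2].copy()),p.min(0),p.max(0))
plan(t,87.9,[.50,.14,.42],79.2,.1)
E
```

```text
18.7 [0.3627 0.3087 0.3544] [ 1.7997e+02 -2.0000e-02  8.7940e+01] [ 24.   -6.1 -61.6  93.7  -5.4  89.2 -39.4] 0.0321
-0.02 4433 ((0.36346250772476196, 0.3085767924785614), (0.05590479075908661, 0.035167694091796875), 8.705612182617188) [0.33325505 0.29078314 0.33391455] [0.39017084 0.32582122 0.3838399 ]
-0.09 3717 ((0.3619784116744995, 0.3183112144470215), (0.039395589381456375, 0.05951607599854469), 88.347412109375) [0.33167514 0.2978447  0.2638978 ] [0.39168158 0.33839616 0.3038642 ]
-0.26 1091 ((0.36374449729919434, 0.3342982530593872), (0.008664208464324474, 0.05754862353205681), 88.317626953125) [0.33485538 0.3291232  0.09641492] [0.3923792  0.33903563 0.24383456]
[-0.544  0.478 -0.22 ] turn 0.0161 rows 2
[-0.519  0.505 -0.22 ] turn 0.0161 rows 2
[-0.493  0.531 -0.22 ] turn 0.0161 rows 2
```

View pics/w11.png

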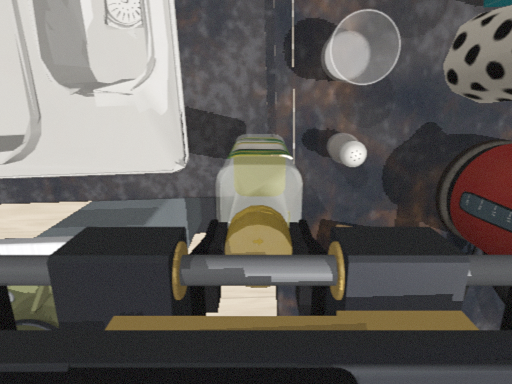

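Bottle hangs plumb (cap (258,250), shoulder square (260,195)), flats aligned to the gripper within 0.5°.

Request:
jog_arm([
  [[-0.06,0.05,-0.05,0,0,0.004,1],[-0.17,0.15,-0.1,0,0,0.008,1],[-0.3,0.27,-0.15,0,0,0.012,1],[-0.42,0.38,-0.19,0,0,0.016,1],[-0.54,0.48,-0.22,0,0,0.016,1]],
])

```text
time_s: 19.25
tool_pos: [0.4102, 0.2508, 0.3763]
tool_rot: [180.0, -0.0, 84.9]
force: [-0.2, 0.1, -4.8]
grip_width: 0.0322
grasp_force: 48.6
```

Request:
jog_arm([
  [[-0.13,0.13,-0.05,0,0,0.004,1],[-0.26,0.26,-0.1,0,0,0.008,1],[-0.39,0.38,-0.16,0,0,0.012,1],[-0.52,0.5,-0.22,0,0,0.016,1]],
])

```text
time_s: 19.65
tool_pos: [0.455, 0.1953, 0.3985]
tool_rot: [-180.0, -0.0, 82.1]
force: [0.4, -0.0, -4.5]
grip_width: 0.032
grasp_force: 48.6
```

Request:
jog_arm([
  [[-0.13,0.13,-0.05,0,0,0.005,1],[-0.26,0.27,-0.1,0,0,0.01,1],[-0.37,0.4,-0.16,0,0,0.017,1],[-0.45,0.49,-0.22,0,0,0.018,1],[-0.49,0.53,-0.22,0,0,0.018,1]],
])

```text
time_s: 20.15
tool_pos: [0.5012, 0.1396, 0.4207]
tool_rot: [180.0, -0.1, 78.8]
force: [-1.7, -0.4, -3.2]
grip_width: 0.0321
grasp_force: 48.6
```

Request:
jog_arm([
  [[0,0,-0.06,0,0,0,1],[0,0,-0.2,0,0,0,1],[0,0,-0.35,0,0,0,1],[0,0,-0.5,0,0,0,1],[0,0,-0.6,0,0,0,1]],
])

```text
time_s: 20.65
tool_pos: [0.4992, 0.1423, 0.4814]
tool_rot: [179.9, -0.0, 79.1]
force: [-0.2, 0.5, -3.1]
grip_width: 0.0318
grasp_force: 48.6
```

```bash
python3 - <<'E'
from h import *
o=env.get_obs();t=o["tool_pos"];print(t,o["tool_rot"],o["qpos"].round(1))
plan(t,o["tool_rot"][2],[.4763,-.1229,.485],78.9,.1)
E
```

```text
[0.49920176 0.14225312 0.48141948] [ 1.79941578e+02 -2.63620550e-02  7.90593330e+01] [ 29.6   5.8 -53.2  72.7   4.8 103.7 -33.2]
[-0.882  0.093 -0.012] turn 0.0003 rows 2
[-0.882  0.094 -0.012] turn 0.0003 rows 2
[-0.882  0.094 -0.012] turn 0.0003 rows 2
```

Request:
jog_arm([
  [[-0.08,0.01,0,0,0,0,1],[-0.24,0.03,0,0,0,0,1],[-0.45,0.05,0,0,0,0,1],[-0.66,0.07,0,0,0,0,1],[-0.88,0.09,0,0,0,0,1]],
])

```text
time_s: 21.15
tool_pos: [0.4911, 0.0519, 0.4793]
tool_rot: [-179.9, 0.0, 79.0]
force: [0.3, 0.0, -2.6]
grip_width: 0.032
grasp_force: 48.6
```

Request:
jog_arm([
  [[-0.22,0.02,0,0,0,0,1],[-0.44,0.05,0,0,0,0,1],[-0.66,0.07,0,0,0,0,1],[-0.88,0.09,0,0,0,0,1]],
])

```text
time_s: 21.55
tool_pos: [0.4829, -0.0364, 0.4794]
tool_rot: [-179.9, 0.0, 78.9]
force: [0.8, -0.2, -3.1]
grip_width: 0.0322
grasp_force: 48.6
```

Request:
jog_arm([
  [[-0.22,0.02,0,0,0,0,1],[-0.44,0.05,0,0,0,0,1],[-0.64,0.07,0,0,0,0,1],[-0.79,0.08,0,0,0,0,1],[-0.88,0.09,0,0,0,0,1]],
])

```text
time_s: 22.05
tool_pos: [0.475, -0.1249, 0.4795]
tool_rot: [-179.9, 0.0, 78.8]
force: [-0.3, 0.0, -3.9]
grip_width: 0.0319
grasp_force: 48.6
```

Request:
jog_arm([
  [[0,0,0,0,0,0,1],[0,0,0,0,0,0,1],[0,0,0,0,0,0,1],[0,0,0,0,0,0,1],[0,0,0,0,0,0,1]],
])

```text
time_s: 22.55
tool_pos: [0.4757, -0.1226, 0.4802]
tool_rot: [180.0, 0.0, 79.0]
force: [0.1, 0.2, -3.1]
grip_width: 0.0323
grasp_force: 48.7
```

```bash
python3 look.py w12; cat > oil.py <<'E'
from h import *
import sys
z=np.load(sys.argv[1]+".npz");K=env.camera_info("wrist")["camera_matrix"];o=env.get_obs();t=o["tool_pos"]
C=cloud((K,z["R"],z["t"]),z["d"]).reshape(-1,3)
a=np.radians(-10.8);q=(C[:,:2]-[.4993,-.0021])@np.array([[np.cos(a),-np.sin(a)],[np.sin(a),np.cos(a)]])
print("tcp in rack",(t[:2]-[.4993,-.0021])@np.array([[np.cos(a),-np.sin(a)],[np.sin(a),np.cos(a)]]))
for lo,hi in((-.12,-.06),(-.26,-.12)):
    m=(abs(q[:,0])<.05)&(abs(q[:,1]+.123)<.05)&(C[:,2]-t[2]>lo)&(C[:,2]-t[2]<hi)&(C[:,2]>.055);p=q[m].astype(np.float32)
    if len(p):print(lo,len(p),cv2.minAreaRect(p.copy()),p.min(0),p.max(0))
m=(C[:,2]>.04)&(C[:,2]<.053)&(abs(q[:,0])<.07)&(abs(q[:,1])<.2);r=q[m];print("rack",np.percentile(r,[.5,99.5],axis=0))
E
python3 oil.py w12;python3 - <<'E'
from h import *
o=env.get_obs();t=o["tool_pos"];print(t,o["tool_rot"],o["qpos"].round(1))
plan(t,o["tool_rot"][2],[.4763,-.1229,.485],78.9,.1)
E
```

```text
22.55 [ 0.4757 -0.1226  0.4802] [1.7999e+02 1.0000e-02 7.9010e+01] [ 4.890e+01  1.000e-01 -3.720e+01  7.670e+01  1.000e-01  1.032e+02
  7.000e-01] 0.0323
tcp in rack [-0.00059053 -0.12296804]
-0.12 3013 ((-0.0018597450107336044, -0.11291585117578506), (0.05952126160264015, 0.03992057591676712), 0.495829701423645) [-0.03149294 -0.1331177 ] [ 0.02792254 -0.09303704]
-0.26 919 ((-0.0002883058041334152, -0.09685339778661728), (0.008144122548401356, 0.05714206397533417), 88.52312469482422) [-0.0289548  -0.10161927] [ 0.02817068 -0.09273008]
rack [[-0.05190099 -0.13502405]
 [ 0.05170832  0.09496984]]
[ 0.47567801 -0.12277929  0.48010559] [1.79992624e+02 3.53598393e-03 7.89903511e+01] [ 4.890e+01  1.000e-01 -3.720e+01  7.670e+01  1.000e-01  1.032e+02
  7.000e-01]
[ 0.     0.006 -0.049] turn 0.0005 rows 1
```

View pics/w12.png

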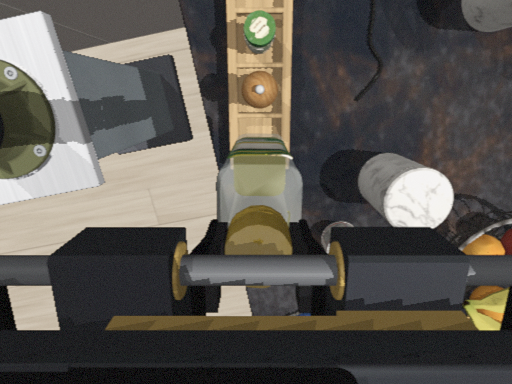

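Bottle is plumb over the end hole, with mill (260,88) and jar (260,28) in place beyond. Lowering.

Request:
jog_arm([
  [[0,0.01,0.1,0,0,0,1],[0,0.01,0.3,0,0,0,1],[0,0.01,0.55,0,0,0,1],[0,0.01,0.8,0,0,0,1],[0,0.01,1.0,0,0,0,1]],
])

```text
time_s: 23.1
tool_pos: [0.4759, -0.1234, 0.3777]
tool_rot: [-179.9, -0.0, 78.9]
force: [0.2, -0.2, -3.0]
grip_width: 0.0321
grasp_force: 48.7
```

Request:
jog_arm([
  [[0,0,0.15,0,0,0,1],[0,0,0.25,0,0,0,1],[0,0,0.35,0,0,0,1],[0,0,0.4,0,0,0,1],[0,0,0.4,0,0,0,1]],
])

```text
time_s: 23.6
tool_pos: [0.4765, -0.1235, 0.3397]
tool_rot: [-180.0, -0.0, 78.9]
force: [0.1, 0.4, -3.3]
grip_width: 0.0317
grasp_force: 48.6
```

```bash
python3 look.py w13; python3 oil.py w13
```

```text
23.6 [ 0.4765 -0.1235  0.3397] [-1.7997e+02 -1.0000e-02  7.8940e+01] [ 49.6  -1.7 -36.9  93.9  -1.   87.5   1.7] 0.0317
tcp in rack [ 0.00060174 -0.12354241]
-0.12 3101 ((-0.0010148752480745316, -0.11400525271892548), (0.03984765708446503, 0.05935366451740265), 89.92132568359375) [-0.03069078 -0.13396642] [ 0.02866234 -0.09406116]
-0.26 945 ((0.00046271272003650665, -0.09828057140111923), (0.008868018165230751, 0.05716189742088318), 88.52542877197266) [-0.02822288 -0.10344859] [ 0.0289201  -0.09386146]
rack [[-0.0517724  -0.13822218]
 [ 0.05186686  0.05944517]]
```

Foot at 0.076, centred within 1 mm. Lower another 56 mm.

Request:
jog_arm([
  [[0,0,0.08,0,0,0,1],[0,0,0.18,0,0,0,1],[0,0,0.28,0,0,0,1],[0,0,0.36,0,0,0,1],[0,0,0.36,0,0,0,1]],
])

```text
time_s: 24.15
tool_pos: [0.4757, -0.1234, 0.3023]
tool_rot: [-179.8, -0.0, 78.9]
force: [-0.7, 0.6, -3.5]
grip_width: 0.0321
grasp_force: 48.6
```

Request:
jog_arm([
  [[0,0,0.07,0,0,0,1],[0,0,0.14,0,0,0,1],[0,0,0.19,0,0,0,1],[0,0,0.2,0,0,0,1],[0,0,0.2,0,0,0,1]],
])

```text
time_s: 24.65
tool_pos: [0.4765, -0.1235, 0.2839]
tool_rot: [-180.0, 0.0, 78.9]
force: [0.4, -0.8, -3.1]
grip_width: 0.0316
grasp_force: 48.7
```

Request:
jog_arm([
  [[0,0,0.01,0,0,0,1],[0,0,0.015,0,0,0,1],[0,0,0.015,0,0,0,1],[0,0,0.015,0,0,0,1]],
])

```text
time_s: 25.05
tool_pos: [0.4766, -0.1235, 0.2827]
tool_rot: [180.0, 0.0, 78.9]
force: [-0.1, -0.0, -3.7]
grip_width: 0.032
grasp_force: 48.7
```

Still carrying its weight; continue by 1 mm steps until the force drops.

Request:
jog_arm([
  [[0,0,0.01,0,0,0,1],[0,0,0.01,0,0,0,1],[0,0,0.01,0,0,0,1]],
])

```text
time_s: 25.35
tool_pos: [0.4768, -0.1236, 0.2819]
tool_rot: [180.0, 0.0, 78.9]
force: [-0.2, -1.5, -1.6]
grip_width: 0.0318
grasp_force: 48.8
```

Request:
jog_arm([
  [[0,0,0.01,0,0,0,1],[0,0,0.01,0,0,0,1],[0,0,0.01,0,0,0,1]],
])

```text
time_s: 25.65
tool_pos: [0.4773, -0.1237, 0.2817]
tool_rot: [179.9, 0.0, 78.9]
force: [-0.3, 0.3, 6.7]
grip_width: 0.0319
grasp_force: 49.5
```

Request:
jog_arm([
  [[0,0,-0.01,0,0,0,1],[0,0,-0.01,0,0,0,0.5],[0,0,-0.01,0,0,0,0.3],[0,0,-0.01,0,0,0,0.2],[0,0,-0.01,0,0,0,0]],
], grip_force=20)

```text
time_s: 26.15
tool_pos: [0.4763, -0.1235, 0.2812]
tool_rot: [-180.0, -0.0, 78.9]
force: [0.1, -0.4, 0.0]
grip_width: 0.0571
grasp_force: 0.0
```

Request:
jog_arm([
  [[0,0,-0.2,0,0,0,0],[0,0,-0.5,0,0,0,0],[0,0,-0.7,0,0,0,0],[0,0,-0.7,0,0,0,0]],
])

```text
time_s: 26.55
tool_pos: [0.4778, -0.1237, 0.3542]
tool_rot: [179.7, 0.1, 78.9]
force: [-0.9, 1.1, 0.2]
grip_width: 0.0844
grasp_force: 0.0
```

```bash
python3 look.py w14; python3 oil.py w14; python3 - <<'E'
from h import *
o=env.get_obs();t=o["tool_pos"];print(t)
z=np.load("w14.npz");C=cloud((env.camera_info("wrist")["camera_matrix"],z["R"],z["t"]),z["d"]).reshape(-1,3)
m=(np.hypot(C[:,0]-.4763,C[:,1]+.1229)<.03)&(C[:,2]>.27)&(C[:,2]<.3);p=C[m].astype(np.float32);print(cv2.minEnclosingCircle(p[:,:2].copy()),p[:,2].max())
plan(t,78.9,[.46,.23,.25],95,.1)
E
```

```text
26.55 [ 0.4778 -0.1237  0.3542] [1.7973e+02 5.0000e-02 7.8940e+01] [ 49.7  -1.8 -36.9  92.4  -1.1  88.8   1.7] 0.0844
tcp in rack [ 0.00099489 -0.12349065]
-0.12 2421 ((0.000941714271903038, -0.12427150458097458), (0.03390474617481232, 0.034738939255476), 8.73202133178711) [-0.01642248 -0.14207077] [ 0.01808366 -0.10678275]
-0.26 2949 ((0.0005737077444791794, -0.12308210879564285), (0.05939357727766037, 0.05843016132712364), 0.9875646829605103) [-0.02901682 -0.15269516] [ 0.03031597 -0.09406069]
rack [[-0.05181621 -0.17128435]
 [ 0.05182902  0.06255497]]
[ 0.47713743 -0.12358971  0.35244758]
((0.47638630867004395, -0.12439942359924316), 0.01792467013001442) 0.2874896
[ 0.859 -0.212  0.256] turn -0.0224 rows 2
[ 0.872 -0.151  0.256] turn -0.0224 rows 2
[ 0.88  -0.09   0.256] turn -0.0224 rows 2
[ 0.885 -0.028  0.256] turn -0.0224 rows 2
```

```bash
python3 - <<'E'
from h import *
t=env.get_obs()["tool_pos"]
plan(t,78.9,[.47,.24,.25],78.9,.1)
E
```

```text
[ 0.889 -0.193  0.256] turn -0.0 rows 2
[ 0.889 -0.193  0.256] turn -0.0 rows 2
[ 0.889 -0.193  0.256] turn -0.0 rows 2
[ 0.889 -0.193  0.256] turn -0.0 rows 2
```

Request:
jog_arm([
  [[0.45,-0.1,0,0,0,0,0],[0.89,-0.19,0,0,0,0,0]],
])

```text
time_s: 26.8
tool_pos: [0.4743, -0.0325, 0.3498]
tool_rot: [-179.9, -0.0, 78.7]
force: [1.5, 0.8, 0.2]
grip_width: 0.0867
grasp_force: 0.0
```

Request:
jog_arm([
  [[0.45,-0.1,0.15,0,0,0,0],[0.89,-0.19,0.3,0,0,0,0]],
])

```text
time_s: 27.0
tool_pos: [0.4727, 0.0601, 0.3201]
tool_rot: [-180.0, 0.0, 78.9]
force: [0.1, 0.4, -0.5]
grip_width: 0.0872
grasp_force: 0.0
```

Request:
jog_arm([
  [[0.45,-0.1,0.15,0,0,0,0],[0.89,-0.19,0.3,0,0,0,0]],
])

```text
time_s: 27.2
tool_pos: [0.4707, 0.1509, 0.2897]
tool_rot: [-180.0, 0.1, 78.9]
force: [1.4, -0.8, -0.1]
grip_width: 0.0872
grasp_force: 0.0
```

Request:
jog_arm([
  [[0.45,-0.1,0.15,0,0,0,0],[0.89,-0.19,0.4,0,0,0,0],[0.89,-0.19,0.4,0,0,0,0],[0.89,-0.19,0.4,0,0,0,0]],
])

```text
time_s: 27.6
tool_pos: [0.4687, 0.2411, 0.2495]
tool_rot: [-179.8, 0.1, 79.2]
force: [-1.1, -0.1, 0.2]
grip_width: 0.0869
grasp_force: 0.0
```

```bash
python3 look.py w15; python3 - <<'E'
from h import *
z=np.load("w15.npz");C=cloud((env.camera_info("wrist")["camera_matrix"],z["R"],z["t"]),z["d"]).reshape(-1,3)
for a,b in((.067,.1),(.03,.066)):
    m=(np.hypot(C[:,0]-.483,C[:,1]-.3048)<.035)&(C[:,2]>a)&(C[:,2]<b);p=C[m].astype(np.float32);print(len(p),cv2.minEnclosingCircle(p[:,:2].copy()),p[:,2].max())
o=env.get_obs();print(o["qpos"].round(1));plan(o["tool_pos"],78.9,[.4835,.305,.15],78.9,.2)
E
```

```text
27.6 [0.4687 0.2411 0.2495] [-1.7977e+02  6.0000e-02  7.9150e+01] [ 26.4   9.1 -61.2  97.6   8.   78.3 -47.1] 0.0869
1072 ((0.48429593443870544, 0.3054289221763611), 0.01724281534552574) 0.09054147
226 ((0.4843258261680603, 0.3052140176296234), 0.021656740456819534) 0.05444091
[ 26.5   9.  -61.2  97.6   8.   78.3 -47.1]
[0.667 0.009 1.004] turn -0.0 rows 3
```

Request:
jog_arm([
  [[0.4,0.02,0.3,0,0,0,0],[0.67,0.02,0.6,0,0,0,0],[0.67,0.02,0.98,0,0,0,0],[0.67,0.02,0.98,0,0,0,0],[0.67,0.02,0.98,0,0,0,0]],
])

```text
time_s: 28.15
tool_pos: [0.486, 0.3038, 0.154]
tool_rot: [180.0, 0.1, 78.8]
force: [-0.1, 0.7, 0.7]
grip_width: 0.0869
grasp_force: 0.0
```

Request:
jog_arm([
  [[0,0,0.3,0,0,0,0],[0,0,0.6,0,0,0,0.1],[0,0,0.9,0,0,0,0.2],[0,0,0.97,0,0,0,0.2],[0,0,0.97,0,0,0,0.2]],
])

```text
time_s: 28.65
tool_pos: [0.4863, 0.3049, 0.0578]
tool_rot: [179.9, 0.0, 78.8]
force: [0.7, -0.1, 0.4]
grip_width: 0.071
grasp_force: 0.0
```

Request:
jog_arm([
  [[0,0,0,0,0,0,1],[0,0,0,0,0,0,1],[0,0,0,0,0,0,1],[0,0,0,0,0,0,1],[0,0,0,0,0,0,1]],
])

```text
time_s: 29.15
tool_pos: [0.4855, 0.3059, 0.0569]
tool_rot: [179.9, -0.0, 78.9]
force: [1.3, -0.1, 0.3]
grip_width: 0.0374
grasp_force: 11.8
```

Request:
jog_arm([
  [[0,0,0,0,0,0,1],[0,0,0,0,0,0,1],[0,0,0,0,0,0,1]],
])

```text
time_s: 29.45
tool_pos: [0.4856, 0.3059, 0.0568]
tool_rot: [180.0, -0.0, 78.9]
force: [1.1, 0.1, 2.7]
grip_width: 0.0371
grasp_force: 20.0
```

```bash
python3 look.py w16; python3 - <<'E'
import cv2
i=cv2.imread("pics/w16.png");cv2.imwrite("pics/w16c.png",cv2.resize(i[130:330,150:370],None,fx=2.5,fy=2.5))
E
```

```text
29.45 [0.4856 0.3059 0.0568] [ 1.7996e+02 -2.0000e-02  7.8930e+01] [  9.9  28.5 -54.7 103.8  26.3  61.4 -65.6] 0.0371
```

View pics/w16c.png

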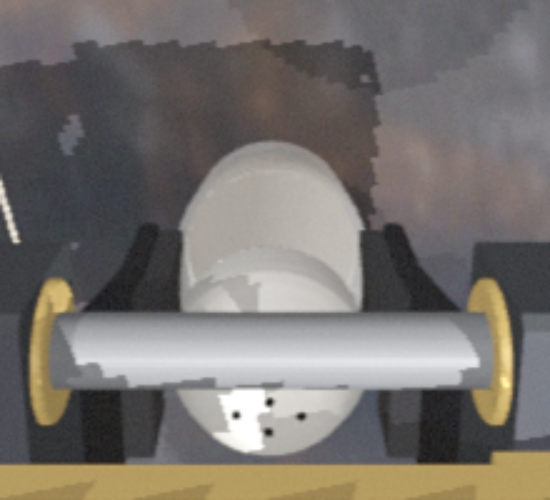

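Shaker upright, centred, but pads sit on its tapering shoulder (37 mm); regrip 6 mm lower.

Request:
jog_arm([
  [[0,0,0,0,0,0,0.35],[0,0,0,0,0,0,0.35],[0,0,0.06,0,0,0,0.35],[0,0,0.06,0,0,0,0.35],[0,0,0.06,0,0,0,0.35]],
])

```text
time_s: 30.0
tool_pos: [0.4846, 0.3056, 0.0499]
tool_rot: [-179.9, 0.0, 78.9]
force: [0.2, -0.7, 0.7]
grip_width: 0.0561
grasp_force: 0.0
```

Request:
jog_arm([
  [[0,0,0,0,0,0,1],[0,0,0,0,0,0,1],[0,0,0,0,0,0,1],[0,0,0,0,0,0,1],[0,0,0,0,0,0,1]],
])

```text
time_s: 30.5
tool_pos: [0.4853, 0.3057, 0.0506]
tool_rot: [180.0, -0.0, 78.9]
force: [1.4, 0.3, -0.4]
grip_width: 0.0388
grasp_force: 19.8
```

Request:
jog_arm([
  [[0,0,0,0,0,0,1],[0,0,-0.02,0,0,0,1],[0,0,-0.1,0,0,0,1],[0,0,-0.2,0,0,0,1],[0,0,-0.3,0,0,0,1]],
])

```text
time_s: 31.0
tool_pos: [0.4852, 0.306, 0.0816]
tool_rot: [180.0, -0.0, 78.9]
force: [0.2, -0.0, -1.3]
grip_width: 0.0391
grasp_force: 19.7
```

Request:
jog_arm([
  [[0,0,-0.15,0,0,0,1],[0,0,-0.4,0,0,0,1],[0,0,-0.65,0,0,0,1],[0,0,-0.8,0,0,0,1],[0,0,-0.8,0,0,0,1]],
])

```text
time_s: 31.5
tool_pos: [0.4864, 0.3069, 0.1634]
tool_rot: [179.8, -0.2, 78.9]
force: [-0.5, 0.2, -1.7]
grip_width: 0.0388
grasp_force: 19.7
```

```bash
python3 look.py w17; python3 - <<'E'
from h import *
z=np.load("w17.npz");C=cloud((env.camera_info("wrist")["camera_matrix"],z["R"],z["t"]),z["d"]).reshape(-1,3);o=env.get_obs();t=o["tool_pos"]
m=(np.hypot(C[:,0]-t[0],C[:,1]-t[1])<.016)&(C[:,2]>t[2])&(C[:,2]<t[2]+.05);p=C[m];print(len(p),np.histogram(p[:,2]-t[2],10),p.mean(0)-t)
plan(t,78.9,[.5224,.1187,.165],78.9,.1)
E
```

```text
31.5 [0.4864 0.3069 0.1634] [ 1.7977e+02 -1.5000e-01  7.8930e+01] [ 14.2  21.6 -59.4  98.2  19.7  71.2 -60.8] 0.0388
2060 (array([  15,    7,    0,    0,    0,    5,   71,  128,  573, 1261]), array([0.01060082, 0.01370211, 0.01680341, 0.01990471, 0.023006  ,
       0.0261073 , 0.0292086 , 0.03230989, 0.03541119, 0.03851249,
       0.04161378])) [-6.06311958e-04  7.12844414e-05  3.80043191e-02]
[-0.884  0.361 -0.017] turn -0.0 rows 2
[-0.884  0.361 -0.017] turn -0.0 rows 2
```

Request:
jog_arm([
  [[-0.3,0.12,0,0,0,0,1],[-0.6,0.24,0,0,0,0,1],[-0.88,0.36,0,0,0,0,1]],
])

```text
time_s: 31.85
tool_pos: [0.5027, 0.2108, 0.1589]
tool_rot: [-179.9, 0.1, 79.0]
force: [0.6, -0.6, -1.6]
grip_width: 0.0389
grasp_force: 19.7
```

Request:
jog_arm([
  [[-0.3,0.12,0,0,0,0,1],[-0.6,0.24,0,0,0,0,1],[-0.8,0.32,0,0,0,0,1],[-0.88,0.36,0,0,0,0,1],[-0.88,0.36,0,0,0,0,1]],
])

```text
time_s: 32.35
tool_pos: [0.5218, 0.1179, 0.1595]
tool_rot: [-179.9, 0.0, 78.8]
force: [-0.8, 0.5, -1.7]
grip_width: 0.0386
grasp_force: 19.7
```

```bash
python3 look.py w18; python3 - <<'E'
from h import *
z=np.load("w18.npz");C=cloud((env.camera_info("wrist")["camera_matrix"],z["R"],z["t"]),z["d"]).reshape(-1,3);t=env.get_obs()["tool_pos"]
a=np.radians(-10.8);q=(C[:,:2]-[.4993,-.0021])@np.array([[np.cos(a),-np.sin(a)],[np.sin(a),np.cos(a)]])
m=(C[:,2]>.042)&(C[:,2]<.053)&(abs(q[:,0])<.07)&(abs(q[:,1])<.2);print("rack",np.percentile(q[m],[.5,99.5],axis=0))
k=(C[:,2]>.08)&(C[:,0]>.56)&(C[:,0]<.8)&(C[:,1]>.03);print("near kettle x min",C[k].min(0) if k.any() else 0)
plan(t,78.9,[.5224,.1187,.07],78.9,.2)
E
```

```text
32.35 [0.5218 0.1179 0.1595] [-1.7991e+02  3.0000e-02  7.8790e+01] [ 36.3  15.2 -58.5 103.6  13.8  69.  -37.6] 0.0386
rack [[-0.05140463  0.00256829]
 [ 0.0521829   0.17599234]]
near kettle x min [0.56000023 0.10010321 0.08000366]
[-0.007  0.01   0.899] turn -0.0 rows 2
```

View pics/w18.png

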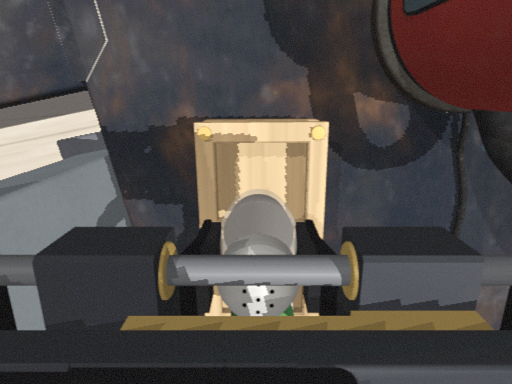

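Shaker centred over the last hole, next to the kettle. Lowering.

Request:
jog_arm([
  [[0,0.01,0.15,0,0,0,1],[0,0.01,0.35,0,0,0,1],[0,0.01,0.55,0,0,0,1],[0,0.01,0.65,0,0,0,1],[0,0.01,0.7,0,0,0,1]],
])

```text
time_s: 32.9
tool_pos: [0.5218, 0.1202, 0.0889]
tool_rot: [-179.9, 0.0, 79.1]
force: [0.2, 0.0, -2.0]
grip_width: 0.0386
grasp_force: 19.7
```

Request:
jog_arm([
  [[0,0,0.08,0,0,0,1],[0,0,0.15,0,0,0,1],[0,0,0.19,0,0,0,1],[0,0,0.19,0,0,0,1],[0,0,0.19,0,0,0,1]],
])

```text
time_s: 33.4
tool_pos: [0.5232, 0.1191, 0.0718]
tool_rot: [180.0, -0.0, 78.9]
force: [0.3, 0.6, -1.2]
grip_width: 0.0386
grasp_force: 19.7
```

Request:
jog_arm([
  [[0,0,0.01,0,0,0,1],[0,0,0.01,0,0,0,1],[0,0,0.01,0,0,0,1]],
])

```text
time_s: 33.7
tool_pos: [0.5231, 0.119, 0.0707]
tool_rot: [180.0, 0.0, 78.9]
force: [0.3, 1.2, -1.6]
grip_width: 0.0386
grasp_force: 19.7
```

Request:
jog_arm([
  [[0,0,0.01,0,0,0,1],[0,0,0.01,0,0,0,1],[0,0,0.01,0,0,0,1]],
])

```text
time_s: 34.0
tool_pos: [0.5229, 0.119, 0.0695]
tool_rot: [-180.0, 0.0, 78.9]
force: [0.1, -0.8, -1.4]
grip_width: 0.0387
grasp_force: 19.7
```

Request:
jog_arm([
  [[0,0,0.01,0,0,0,1],[0,0,0.01,0,0,0,1],[0,0,0.01,0,0,0,1]],
])

```text
time_s: 34.3
tool_pos: [0.5231, 0.1191, 0.0686]
tool_rot: [180.0, 0.0, 78.9]
force: [-0.9, -0.1, 0.0]
grip_width: 0.039
grasp_force: 19.8
```

Seated. Release, retreat, and check all.

Request:
jog_arm([
  [[0,0,0,0,0,0,0.4],[0,0,0,0,0,0,0.3],[0,0,0,0,0,0,0.2],[0,0,0,0,0,0,0],[0,0,0,0,0,0,0]],
])

```text
time_s: 34.8
tool_pos: [0.523, 0.1191, 0.0686]
tool_rot: [180.0, 0.0, 78.9]
force: [0.3, 0.0, -0.1]
grip_width: 0.071
grasp_force: 0.0
```

Request:
jog_arm([
  [[0,0,-0.2,0,0,0,0],[0,0,-0.6,0,0,0,0],[0,0,-1.0,0,0,0,0],[0,0,-1.0,0,0,0,0]],
])

```text
time_s: 35.2
tool_pos: [0.5263, 0.1205, 0.1738]
tool_rot: [179.5, -0.1, 78.9]
force: [0.5, 0.4, -0.5]
grip_width: 0.0863
grasp_force: 0.0
```

Request:
jog_arm([
  [[0,0,-0.4,0,0,0,0],[0,0,-0.8,0,0,0,0],[0.2,0,-1.0,0,0,0,0],[0.5,0,-1.0,0,0,0,0],[0.5,0,-1.0,0,0,0,0]],
])

```text
time_s: 35.7
tool_pos: [0.5322, 0.1727, 0.2691]
tool_rot: [180.0, -0.2, 79.3]
force: [0.0, 0.7, 0.3]
grip_width: 0.0868
grasp_force: 0.0
```

Request:
jog_arm([
  [[0.5,0,-0.2,0,0,0,0],[1.0,0,-0.4,0,0,0,0],[1.0,0,-0.4,0,0,0,0],[1.0,0,-0.4,0,0,0,0],[1.0,0,-0.4,0,0,0,0]],
])

```text
time_s: 36.2
tool_pos: [0.5519, 0.2646, 0.3073]
tool_rot: [-180.0, 0.1, 78.9]
force: [0.9, -0.2, -0.8]
grip_width: 0.0868
grasp_force: 0.0
```

```bash
python3 - <<'E'
from h import *
print(env.get_obs()["time_s"],env.get_obs()["tool_pos"])
ims=[]
a=np.radians(-10.8);M=np.array([[np.cos(a),-np.sin(a)],[np.sin(a),np.cos(a)]])
for n in("scene","top"):
    im,d=env.read_camera(n);C=cloud(cam(n),d).reshape(-1,3);q=(C[:,:2]-[.4993,-.0021])@M
    for y in(.123,.041,-.041,-.123):
        m=(abs(q[:,0])<.05)&(abs(q[:,1]-y)<.035)&(C[:,2]<.3);p=C[m];top=q[m][p[:,2]>p[:,2].max()-.012];print(n,y,"top z",p[:,2].max().round(4),top.mean(0).round(3))
    m=(np.hypot(C[:,0]-.491,C[:,1]-.429)<.06)&(C[:,2]>.08)&(C[:,2]<.1);p=C[m].astype(np.float32);print("tumbler",cv2.minEnclosingCircle(p[:,:2].copy()))
    ims.append(im[...,::-1])
cv2.imwrite("pics/f.png",np.hstack([cv2.resize(ims[0][130:310,90:330],(400,300)),cv2.resize(ims[1][110:290,70:310],(400,300))]))
E
```

```text
36.2 [0.55186156 0.26455808 0.30731068]
scene 0.123 top z 0.1108 [-0.005  0.126]
scene 0.041 top z 0.1299 [-0.001  0.044]
scene -0.041 top z 0.1918 [-0.003 -0.039]
scene -0.123 top z 0.2909 [-0.001 -0.122]
tumbler ((0.48984479904174805, 0.4310029149055481), 0.04300304129719734)
top 0.123 top z 0.0528 [-0.044  0.148]Traceback (most recent call last):
  File "<stdin>", line 8, in <module>
    return umr_maximum(a, axis, None, out, keepdims, initial, where)
ValueError: zero-size array to reduction operation maximum which has no identity
```

The scene view puts all four tops at their expected heights and centred in their holes. The tumbler has not moved and the gripper is clear. Handing in.

```bash
python3 -c "
from cell import env
print(env.sign_off())"
```

```text
the job is handed in; nothing more can be done
None
```

I put the salt shaker, spice jar, pepper mill and olive oil bottle in the rack in that order from the kettle end, each upright on the base board, left the tumbler where it stood, and handed the job in at about 36 s; the hand-in returned no verdict.

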